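# Feed a card pack into the punch up to its hidden stop and start it

### The job

Move aside the rubber stamp that stands in front of the card punch and leave it standing on the table. Then slide the banded pack of kraft cards lying in front of the punch squarely into the punch's throat until you feel it press the sprung stop hidden inside fully back, without ramming it, and after that press the start button on top of the punch fully down and release it. Leave the pack seated in the punch, and do not disturb the other things on the table.

Things in the scene. Friction and masses are not known exactly. Their poses are not given: they have to be found in the camera images.
- punch: Fixed white and grey desktop card punch. Origin on the table in the middle of its mouth; +x points into the throat (feed direction), z up. Housing: x 0 to 170, y -76 to +76 mm, 75 mm high, no floor (the pack slides on the table). Throat: y -54 to +54 mm, 43 mm high. Two thin steel guide wings, 24 mm high, flare from the mouth (y +-54) to y +-75 mm at x = -45 mm.
- stop_pad (a joint): Travel (m) of the sprung stop plate inside the throat: 0 untouched, 0.006 pushed fully back to its hard stop; 0.5 N per mm. The untouched plate faces the mouth somewhere 45 to 80 mm inside it, different every time and out of sight. After the push is released, the pack's friction on the table keeps the plate at least 2 mm back.
- start_button (a joint): Travel of the start button in m: 0 up, 0.006 fully down (about 5 N); it springs back up.
- start_button_top (a point): Centre of the top face of the round black start button (28 mm across) on the roof of the punch; it is pressed straight down.
- card_pack: White and brown banded pack of kraft cards lying flat, 99 (x) by 129 (y) by 30 mm high, 0.36 to 0.59 kg; origin at the centre of its underside. Goes in end first, its y axis along the feed direction (either end). Too wide to grip: it is pushed along the table (about 1.5 to 4 N). It starts before the mouth, off to the +y side of the punch's centre line and askew by up to 0.45 rad.
- stamp_center (a point): Centre, half-way up, of the rubber stamp standing between the pack and the mouth: wooden block 35 x 50 mm and 22 mm high, turned pale wood handle on it that is 28 mm thick at its knob (40 to 74 mm above the table) and 22 mm thick below; 74 mm high in all.
- gift_box: Bystander, loose: small dark gift box with a grey lid, 62 x 85 x 50 mm. Origin at the centre of its underside.
- candle_tin: Bystander, loose: pale round candle tin, 66 mm across, 28 mm high. Origin at the centre of its underside.
- twine_spool: Bystander, loose: cream twine spool lying flat, about 80 mm across, 40 mm high (its round body, radius 32 mm, is centred 9 mm to -x and 4 mm to +y of the origin). Origin at the centre of its underside.
- ink_tin: Bystander, loose: pale round ink pad tin, 62 mm across, 20 mm high. Origin at the centre of its underside.
- tape_roll: Bystander, loose: flat roll of paper tape, 54 mm across, 15 mm high. Origin at the centre of its underside.
- glue_stick: Bystander, loose: standing glue stick with a cap, 27 mm across, 96 mm high. Origin at the centre of its underside.
Things that resemble listed ones, but are neither listed nor needed, are in the scene too. Leave any green look-alike of the part that bears stamp_center alone.

How it is judged (in metres and radians):
On the way, in this order (a step that is already met when the one before it is completed fails the run):
1. the pack is square in the throat and has pressed the hidden stop plate back by at least 5 mm of its 6 mm (value of joint stop_pad above 0.005 m and angle between the y axis of card_pack and the x axis of punch, either way round below 0.06 rad and angle between card_pack's own z axis and vertical below 0.1 rad), for 0.1 s.
2. with the pack seated, the start button is pressed fully down (over 5 mm of its 6 mm) (value of joint start_button above 0.005 m and value of joint stop_pad above 0.002 m and angle between the y axis of card_pack and the x axis of punch, either way round below 0.06 rad and angle between card_pack's own z axis and vertical below 0.1 rad), for 0.05 s.
At the end, for the whole second after the job is handed in: The pack lies flat and at rest in the throat, square to it within 0.06 rad and still holding the stop plate at least 2 mm back; the start button is up again (under 1 mm); the rubber stamp stands upright (within 0.15 rad) on the table (value of joint stop_pad above 0.002 m and angle between the y axis of card_pack and the x axis of punch, either way round below 0.06 rad and angle between card_pack's own z axis and vertical below 0.1 rad and value of joint start_button below 0.001 m and linear speed of card_pack below 0.01 m/s and angle between stamp_center's own z axis and vertical below 0.15 rad and height (world z) of stamp_center below 0.045 m); the robot touches nothing.
It fails at once if the pack was rammed against the punch (over 30 N between them) (contact force between card_pack and punch above 30 N).
It fails at once if the start button was pressed before the pack pressed the stop (value of joint start_button above 0.004 m and value of joint stop_pad below 0.001 m).
It fails at once if a bystander was shifted by more than 25 mm or tipped over (distance of any of gift_box, candle_tin, twine_spool, ink_tin, tape_roll, glue_stick from where it was at the start of the episode above 0.025 m or angle between any of gift_box, candle_tin, twine_spool, ink_tin, tape_roll, glue_stick's own z axis and vertical above 0.3 rad).
It also fails if it takes over 72 s, if anything falls off the work surface, if the arm or the gripper's body presses on something with over 40 N, if the wrist force passes 120 N, or if a joint passes its speed limit or range.

### The arm

A 7-joint arm with a two-finger parallel gripper is mounted at the origin on a cart in front of the work surface, level with it; the furniture and walls round the work are solid. World frame = base frame: x ahead of the robot, y to its left, z up, the work surface at z = 0. Lengths are in mm, angles in rad, forces in N, time in s.
With the tool pointing down it reaches from about 425 to 1025 mm from the base axis. Payload 9.4 kg.
Tool frame: the origin (TCP) lies midway between the tips of the shut fingers; the grasp point (between the pads) lies 19 mm behind it; z points along the fingers, y is the line along which they close (so a half turn about z gives the same grasp; the last joint's range is limited). The gripper opens to 93 mm and grips with 3 to 60 N. Pads are 15 mm wide; open, the fingers measure 128 mm over their backs; the gripper's body (75 mm by 188 mm) begins 65 mm behind the grasp point.
Start: joints at [-1.24, 0.599, -0.003, 1.599, 0.002, 0.943, -0.08], TCP at [287.534, 665.543, 180.518] pointing down, gripper open.
Joint ranges: [-2.57, 2.57], [-0.35, 1.97], [-1.29, 1.29], [0.11, 2.56], [-1.05, 4.19], [0.11, 1.86], [-2.63, 2.63]. Speed limits (rad/s): [2.22, 2.22, 3.01, 3.01, 3.14, 3.14, 3.14].

### API

Orientations are given as [roll, pitch, yaw] about the fixed x, y, z axes, in that order (R = Rz(yaw) Ry(pitch) Rx(roll)).
In Python, from plant import arm gives the robot as it stands.
- The arm moves only by the tool servo_tool, never from a script. Its argument "motion" is one flat list of numbers, 7 for each row, row after row: the turn, a rotation vector about the tool's x, y, z as a fraction of full scale, then the shift along the tool's x, y, z as a fraction of full scale, then the closure, from -1 (fully open) to 1 (shut). In form: [wx, wy, wz, tx, ty, tz, jaw, wx, wy, wz, tx, ty, tz, jaw, ...]. A call has 1 to 10 rows; each row is the pose to reach, as a shift and turn from the pose commanded when the call began, along the tool's axes at that moment, turning the shorter way round; what a row does not reach only later rows make up. Full scale, the value 1, is 0.5 m for a shift and pi rad for a turn. A row lasts 1/12 s, in which the tool goes at most 41.7 mm and 7.16 degrees, less where a joint would pass 70% of its speed; a pose out of reach is approached as far as the arm can. A call with a number of a shift or a turn outside -1 to 1 is refused whole. A call with a gripper value outside its range is refused whole. The fingers move at their own pace and stop on an object; the grip force is fixed at half the most. Time passes only in rows, so rows that repeat a pose let the fingers close. It gives the time, the measured TCP pose, the force, the opening and the grip force at its end, in the units of the state.
- arm.state(): the state, without advancing time (a new reading comes with each control period).
- arm.grab_frame(name): name is "scene" or "top" or "wrist"; returns (picture, depth): 480x640x3 uint8, blue, green, red; 480x640 float32, mm along the optical axis (not along the pixel's ray), 0 where there is no reading.
- arm.get_calibration(name): a dict with "mtx" (3x3 intrinsics, pixels), "rvec" (rotation vector, rad) and "tvec" (3), from world to camera coordinates, as OpenCV has them; the wrist camera has in their place "T_tool_cam" (4x4, takes a point from camera to tool coordinates, whose origin is the TCP and whose axes are the flange's). Camera axes: x right, y down, z forward; pixel columns grow to the right and rows downward; lengths in mm; the calibration is good to about 2 mm. A picture is of the moment at which its call begins: read the wrist's pose just before it. get_calibration takes no time and is no camera call.
- arm.job_done(): hands the job in; it is judged then, once.
The state is a dict: "clock": time; "joint_pos": joint angles; "qvel": joint speeds; "tau": joint torques, N m; "position": TCP position; "tool_rot": TCP orientation; "contact_force": force on the tool from outside, world axes, zero at the start; "torque": the same for the moment, N m; "finger_gap": finger opening in mm; "grip_force": force on a finger pad.
Only numpy, scipy, OpenCV 4.12 (cv2) and the standard library are available. Lean on these libraries where they do the work, as an engineer would, in place of code of your own. Each camera call takes 0.05 s, during which the arm holds its last target. There are 200 camera calls.

## Working session

There is one attempt and no reset: what is moved stays moved. The work goes in short steps, Python scripts to look and compute and a tool call to move; the robot and the scene stay as the last step left them, time stands still between calls to the robot, and variables do not carry over. Pictures are saved under pics/ and viewed, at most 10 in all, crops included, and the job is handed in when it is done.

Besides the shell and the picture viewer there is one more tool, called after ">>>" in YAML: its name, and indented under it one key for each argument. servo_tool: Moves the arm, as the interface text tells. Shift numbers are shares of 0.5 m and turn numbers shares of pi rad, none past 1 either way. Its arguments: {"type":"object","properties":{"motion":{"type":"array"}},"required":["motion"]}

```bash
mkdir -p pics; cat > h.py <<'E'
import numpy as np,cv2
from plant import arm
def grab(n,f):
    im,d=arm.grab_frame(n); cv2.imwrite(f'pics/{f}.png',im); np.save(f'pics/{f}.npy',d); return im,d
def world(n,d,u,v,T=None):
    c=arm.get_calibration(n); K=np.array(c['mtx']); z=d[v,u] if np.isscalar(u) else d[v,u]
    p=np.stack([(u-K[0,2])/K[0,0]*z,(v-K[1,2])/K[1,1]*z,z],-1)
    R=cv2.Rodrigues(np.array(c['rvec'],float))[0]; t=np.array(c['tvec'],float).ravel()
    return (p-t)@R
E
python3 - <<'E'
from h import *
print(arm.state()); 
grab('top','top0'); grab('scene','scene0')
E
```

```text
{'clock': 0.0, 'joint_pos': array([-1.23964956,  0.60013977, -0.00253301,  1.60007953,  0.0018184 ,
        0.94289545, -0.07978273]), 'qvel': array([-0.001109  ,  0.00022676, -0.00093111, -0.00039286,  0.00126476,
       -0.00099129, -0.00109873]), 'tau': array([-1.26951334e-03, -7.65098548e+01,  1.49668012e+00, -2.52358299e+01,
       -5.25060366e-02,  1.70702644e-02,  1.69697223e-04]), 'position': array([287.3849028 , 665.04440629, 179.66755792]), 'tool_rot': array([-3.14008077e+00,  1.60407337e-04,  2.73382409e+00]), 'contact_force': array([ 0.65249117,  0.60095943, -0.10391578]), 'torque': array([-0.01211538, -0.03920586,  0.00126624]), 'grip_force': 0.0, 'finger_gap': 92.89398377395392}
```

View pics/top0.png

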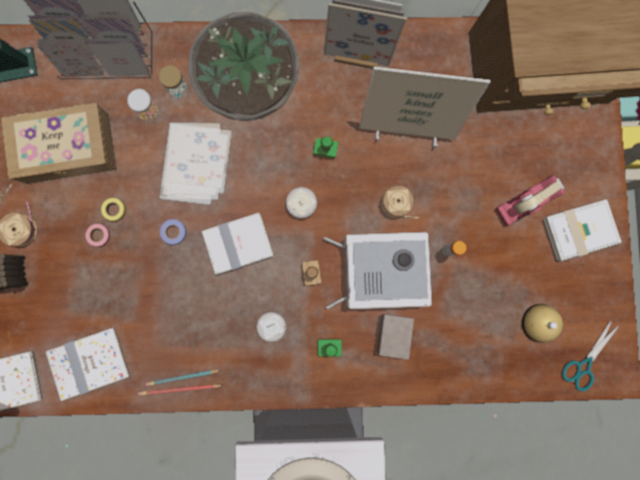

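View pics/scene0.png

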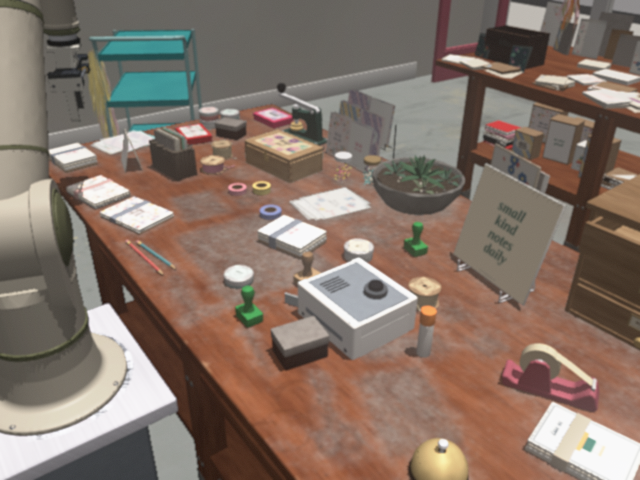

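```bash
python3 - <<'E'
from h import *
im=cv2.imread('pics/top0.png'); d=np.load('pics/top0.npy')
for n,(u,v) in dict(stamp=(311,273),pack=(237,243),btn=(403,260),roof1=(352,237),roof2=(428,235),roof3=(430,303),roof4=(350,306),wingL=(325,239),wingR=(329,306),glue=(459,248),ink=(271,326),candle=(301,203),tape=(172,232),gift=(396,336),spool=(398,201),gA=(325,147),gB=(330,348)).items(): print(n,world('top',d,u,v).round(0))
c=im[190:340,190:440]; cv2.imwrite('pics/crop0.png',cv2.resize(c,None,fx=3.2,fy=3.2,interpolation=cv2.INTER_CUBIC))
E
```

```text
stamp [511. -11.  76.]
pack [580. 145.  30.]
btn [ 532. -197.  100.]
roof1 [583. -98.  77.]
roof2 [ 589. -273.    3.]
roof3 [ 443. -254.   74.]
roof4 [442. -90.  70.]
wingL [585. -45.  16.]
wingR [440. -49.  22.]
glue [ 554. -313.   96.]
ink [402.  76.  24.]
candle [663.   6.  28.]
tape [610. 291.  -0.]
gift [ 376. -185.   53.]
spool [ 661. -203.   39.]
gA [776. -48.  67.]
gB [358. -46.  76.]
```

View pics/crop0.png

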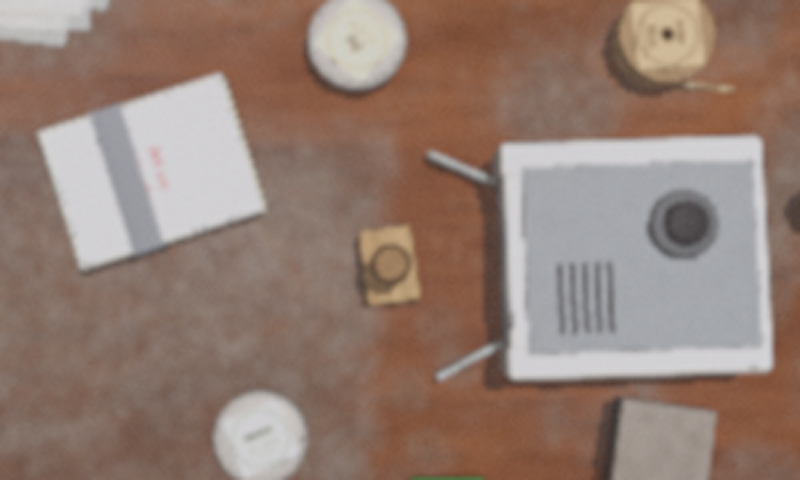

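The stamp is the wooden one at (311,273), between the pack and the mouth. The similar ones at (325,147) and (330,348) are green, so I'll leave them alone. Next I'll fit the exact poses from depth.

```bash
python3 - <<'E'
from h import *
d=np.load('pics/top0.npy')
v,u=np.mgrid[180:345,190:450]; P=world('top',d,u.ravel(),v.ravel()); print('table z',np.median(P[:,2]))
def sel(x0,x1,y0,y1,z0,z1): 
    m=(P[:,0]>x0)&(P[:,0]<x1)&(P[:,1]>y0)&(P[:,1]<y1)&(P[:,2]>z0)&(P[:,2]<z1); return P[m]
for n,b in dict(roof=(420,610,-290,-70,66,85),btn=(480,580,-240,-150,90,120),pack=(490,670,60,230,22,36),stampblk=(470,550,-50,30,12,30),knob=(470,550,-50,30,62,85),wingL=(560,610,-90,-20,10,35),wingR=(420,460,-90,-20,10,35),candle=(620,700,-40,50,20,40),ink=(360,450,30,120,12,30),gift=(330,440,-230,-140,40,60)).items():
    q=sel(*b); r=cv2.minAreaRect(q[:,:2].astype(np.float32)); print(n,len(q),q.mean(0).round(1),[np.round(x,1) for x in r], np.round(cv2.boxPoints(r),0).tolist())
    if n=='wingL' or n=='wingR': print(q[np.argsort(q[:,1])][[0,-1]].round(0))
E
```

```text
table z 1.6294969539303206
roof 5654 [ 512.3 -168.8   75.7] [array([ 514. , -170.9]), array([152.2, 170.2]), np.float64(0.4)] [[437.0, -86.0], [438.0, -257.0], [591.0, -256.0], [590.0, -85.0]]
btn 172 [ 534.1 -199.9   96.6] [array([ 535. , -200.6]), array([36.7, 37.5]), np.float64(74.5)] [[512.0, -213.0], [548.0, -223.0], [558.0, -188.0], [522.0, -178.0]]
pack 2704 [579.8 144.6  30.6] [array([580.2, 144.4]), array([ 99.4, 129.3]), np.float64(16.7)] [[514.0, 192.0], [551.0, 68.0], [646.0, 97.0], [609.0, 221.0]]
stampblk 242 [513.  -12.4  22.1] [array([513.4, -13. ]), array([49.5, 34.9]), np.float64(6.7)] [[487.0, 1.0], [491.0, -33.0], [540.0, -27.0], [536.0, 7.0]]
knob 125 [513.4 -12.7  69.8] [array([513.4, -12.6]), array([25.2, 24.6]), np.float64(74.3)] [[498.0, -21.0], [522.0, -28.0], [529.0, -4.0], [505.0, 3.0]]
wingL 63 [577.4 -66.7  21.3] [array([577.4, -64.5]), array([46.3, 19.6]), np.float64(85.3)] [[566.0, -87.0], [585.0, -88.0], [589.0, -42.0], [570.0, -41.0]]
[[568. -87.  24.]
 [589. -42.  25.]]
wingR 57 [448.7 -67.2  23. ] [array([448.6, -65.4]), array([19.5, 46.2]), np.float64(1.4)] [[438.0, -43.0], [439.0, -89.0], [459.0, -88.0], [458.0, -42.0]]
[[458. -88.  19.]
 [438. -43.  17.]]
candle 728 [665.5   4.9  28.4] [array([665.8,   4.5]), array([62.9, 65.3]), np.float64(89.3)] [[633.0, -27.0], [698.0, -27.0], [699.0, 36.0], [634.0, 36.0]]
ink 667 [401.   76.1  20.2] [array([401.1,  76.3]), array([60.3, 59.7]), np.float64(89.8)] [[371.0, 46.0], [431.0, 46.0], [431.0, 106.0], [371.0, 107.0]]
gift 874 [ 388.1 -186.6   49.9] [array([ 386.1, -187.7]), array([63. , 63.4]), np.float64(81.0)] [[350.0, -214.0], [412.0, -224.0], [422.0, -162.0], [360.0, -152.0]]
```

```bash
cat >> h.py <<'E'
from scipy.spatial.transform import Rotation as Ro
def rel(*targets):
    """targets (x,y,z,yaw_deg) tool down -> fractions from the present pose"""
    s=arm.state(); R0=Ro.from_euler('xyz',s['tool_rot']); p=s['position']
    print('t',round(s['clock'],2),'p',p.round(1),'rot',np.degrees(s['tool_rot']).round(2),'F',s['contact_force'].round(1),'M',s['torque'].round(2),'gap',round(s['finger_gap'],1),'grip',s['grip_force'])
    for t in targets:
        w=(R0.inv()*Ro.from_euler('xyz',[180,0,t[3]],degrees=True)).as_rotvec()/np.pi
        print(t,w.round(4).tolist(),(R0.inv().apply(np.array(t[:3])-p)/500).round(4).tolist())
E
python3 - <<'E'
from h import *
rel((480,90,170,90))
d=np.load('pics/top0.npy')
v,u=np.mgrid[180:345,330:450]; P=world('top',d,u.ravel(),v.ravel())
q=P[(P[:,2]>66)&(P[:,2]<85)&(P[:,0]>430)&(P[:,0]<600)]
# line fits on edges
for ax,nm in ((1,'x-edges vs y'),(0,'y-edges vs x')):
    o=1-ax; b=np.round(q[:,ax]/6)
    for f in (np.min,np.max):
        pts=np.array([(q[b==k,ax].mean(),f(q[b==k,o])) for k in np.unique(b)[2:-2]])
        c=np.polyfit(*pts.T,1); r=pts[:,1]-np.polyval(c,pts[:,0]); m=abs(r)<3; c=np.polyfit(*pts[m].T,1); print(nm,np.degrees(c[0]).round(2),np.polyval(c,pts[:,0].mean()).round(1))
E
```

```text
t 0.1 p [287.3 665.1 179.8] rot [-1.7992e+02  1.0000e-02  1.5664e+02] F [0.1 0.9 0.1] M [-0.04 -0.02  0.05] gap 92.8 grip 0.0
(480, 90, 170, 90) [-0.0004, 0.0003, 0.3702] [-0.8098, -0.9031, 0.0209]
x-edges vs y -0.41 438.9
x-edges vs y -0.5 589.0
y-edges vs x -0.16 -255.2
y-edges vs x 0.49 -87.9
```

>>> servo_tool:
  motion: [0,0,0.37,-0.81,-0.9,0.02,-1,0,0,0.37,-0.81,-0.9,0.02,-1,0,0,0.37,-0.81,-0.9,0.02,-1,0,0,0.37,-0.81,-0.9,0.02,-1,0,0,0.37,-0.81,-0.9,0.02,-1,0,0,0.37,-0.81,-0.9,0.02,-1,0,0,0.37,-0.81,-0.9,0.02,-1,0,0,0.37,-0.81,-0.9,0.02,-1,0,0,0.37,-0.81,-0.9,0.02,-1,0,0,0.37,-0.81,-0.9,0.02,-1]

```text
clock: 0.93
position: [420.6, 268.9, 173.6]
tool_rot: [-3.141, 0.0, 1.564]
contact_force: [1.1, -0.2, -0.6]
finger_gap: 93.0
grip_force: 0.0
```

```bash
python3 - <<'E'
from h import *
rel((513.4,-12.6,120,90))
E
```

```text
t 0.93 p [420.6 268.9 173.6] rot [-1.7999e+02  1.0000e-02  8.9640e+01] F [ 1.1 -0.2 -0.6] M [-0.07  0.05 -0.05] gap 93.0 grip 0.0
(513.4, -12.6, 120, 90) [-0.0, 0.0, -0.002] [-0.5618, 0.1892, 0.1072]
```

>>> servo_tool:
  motion: [0,0,0,-0.56,0.19,0.1,-1,0,0,0,-0.56,0.19,0.1,-1,0,0,0,-0.56,0.19,0.1,-1,0,0,0,-0.56,0.19,0.1,-1,0,0,0,-0.56,0.19,0.1,-1,0,0,0,-0.56,0.19,0.1,-1,0,0,0,-0.56,0.19,0.1,-1,0,0,0,-0.56,0.19,0.1,-1,0,0,0,-0.56,0.19,0.1,-1,0,0,0,-0.56,0.19,0.1,-1]

```text
clock: 1.77
position: [515.3, -9.2, 123.4]
tool_rot: [-3.141, -0.0, 1.57]
contact_force: [-0.3, 0.0, -0.0]
finger_gap: 92.7
grip_force: 0.0
```

```bash
python3 - <<'E'
from h import *
rel((513.4,-12.6,38,90))
E
```

```text
t 1.77 p [515.3  -9.2 123.4] rot [-1.7994e+02 -1.0000e-02  8.9960e+01] F [-0.3  0.  -0. ] M [-0.07  0.09 -0.04] gap 92.7 grip 0.0
(513.4, -12.6, 38, 90) [-0.0003, -0.0001, -0.0002] [-0.0069, -0.0037, 0.1707]
```

>>> servo_tool:
  motion: [0,0,0,-0.007,-0.004,0.05,-1,0,0,0,-0.007,-0.004,0.11,-1,0,0,0,-0.007,-0.004,0.15,-1,0,0,0,-0.007,-0.004,0.17,-1,0,0,0,-0.007,-0.004,0.17,1,0,0,0,-0.007,-0.004,0.17,1,0,0,0,-0.007,-0.004,0.17,1,0,0,0,-0.007,-0.004,0.17,1,0,0,0,-0.007,-0.004,0.17,1,0,0,0,-0.007,-0.004,0.17,1]

```text
clock: 2.6
position: [514.3, -12.5, 39.5]
tool_rot: [3.14, -0.0, 1.572]
contact_force: [-0.6, -0.5, 1.4]
finger_gap: 57.9
grip_force: 0.0
```

```bash
python3 - <<'E'
from h import *
rel((513,-12,80,90),(415,200,80,90),(415,200,39,90))
E
```

```text
t 2.6 p [514.3 -12.5  39.5] rot [ 1.7991e+02 -1.0000e-02  9.0050e+01] F [-0.6 -0.5  1.4] M [-0.1   0.04  0.02] gap 57.9 grip 0.0
(513, -12, 80, 90) [0.0005, -0.0001, 0.0003] [0.0011, -0.0024, -0.0811]
(415, 200, 80, 90) [0.0005, -0.0001, 0.0003] [0.4253, -0.198, -0.0813]
(415, 200, 39, 90) [0.0005, -0.0001, 0.0003] [0.4252, -0.1982, 0.0007]
```

Fingers need about 0.5 s more to close.

>>> servo_tool:
  motion: [0,0,0,0,0,0,1,0,0,0,0,0,0,1,0,0,0,0,0,0,1,0,0,0,0,0,0,1,0,0,0,0,0,0,1,0,0,0,0,0,0,1,0,0,0,0,0,0,1,0,0,0,0,0,0,1,0,0,0,0,0,0,1]

```text
clock: 3.35
position: [513.7, -12.7, 38.6]
tool_rot: [-3.142, 0.0, 1.571]
contact_force: [-0.8, 0.4, -0.6]
finger_gap: 1.1
grip_force: 0.0
```

```bash
python3 - <<'E'
from h import *
im,d=grab('wrist','w1'); grab('scene','s1'); a=cv2.imread('pics/s1.png')[180:360,220:440]
b=np.hstack([cv2.resize(im,(400,300)),cv2.resize(a,(400,300))]); cv2.imwrite('pics/m1.png',b)
E
```

```text
(no output)
```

View pics/m1.png

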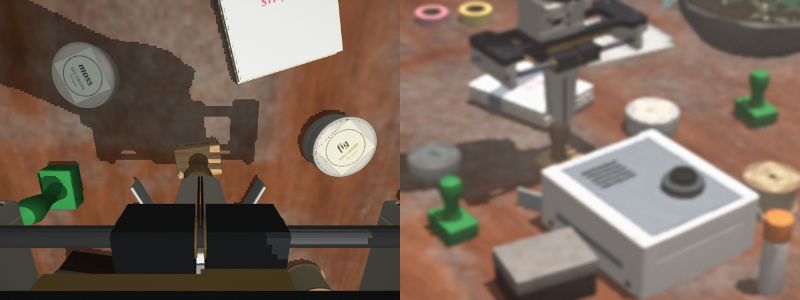

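```bash
python3 - <<'E'
from h import *
s=arm.state(); T=np.array(arm.get_calibration('wrist')['T_tool_cam'],float); K=np.array(arm.get_calibration('wrist')['mtx'])
print(T.round(3),K.round(0))
R=Ro.from_euler('xyz',s['tool_rot']).as_matrix()
d=np.load('pics/w1.npy'); v,u=np.mgrid[180:330,240:400]; u=u.ravel();v=v.ravel(); z=d[v,u]
p=np.stack([(u-K[0,2])/K[0,0]*z,(v-K[1,2])/K[1,1]*z,z],-1); W=((p@T[:3,:3].T+T[:3,3])@R.T+s['position'])
W=W[z>0]
for a,b in ((14,28),(60,80),(40,56)):
    q=W[(W[:,2]>a)&(W[:,2]<b)&(abs(W[:,0]-513)<45)&(W[:,1]>-60)&(W[:,1]<50)]; print(a,len(q), q.min(0).round(0),q.max(0).round(0),q.mean(0).round(1)) if len(q) else 0
im,dt=grab('top','top1'); P=world('top',dt,*[x.ravel() for x in np.mgrid[295:330,255:290]])
q=P[(P[:,2]>12)&(P[:,2]<28)]; print(len(q),q.min(0),q.max(0))
crop=cv2.imread('pics/w1.png')[150:480,160:480]; cv2.imwrite('pics/w1c.png',cv2.resize(crop,(582,600)))
E
```

```text
[[-0.00000e+00 -9.56000e-01 -2.93000e-01  8.34490e+01]
 [ 1.00000e+00 -0.00000e+00 -1.00000e-03 -1.76000e-01]
 [ 1.00000e-03 -2.93000e-01  9.56000e-01 -2.03965e+02]
 [ 0.00000e+00  0.00000e+00  0.00000e+00  1.00000e+00]] [[345.   0. 320.]
 [  0. 345. 239.]
 [  0.   0.   1.]]
14 2625 [485. -31.  14.] [538.   9.  28.] [511.7  -6.   21.7]
60 821 [498. -22.  60.] [525.   2.  80.] [511.4  -3.3  68.3]
40 36 [506.  -4.  40.] [518.   0.  56.] [511.7  -1.8  49.6]Traceback (most recent call last):
  File "<stdin>", line 11, in <module>
    return umr_minimum(a, axis, None, out, keepdims, initial, where)
ValueError: zero-size array to reduction operation minimum which has no identity
```

```bash
python3 - <<'E'
from h import *
crop=cv2.imread('pics/w1.png')[180:420,200:440]; a=cv2.imread('pics/s1.png')[200:300,260:360]
cv2.imwrite('pics/w1c.png',np.hstack([cv2.resize(crop,(400,400),interpolation=cv2.INTER_CUBIC),cv2.resize(a,(400,400),interpolation=cv2.INTER_CUBIC)]))
E
```

```text
(no output)
```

View pics/w1c.png

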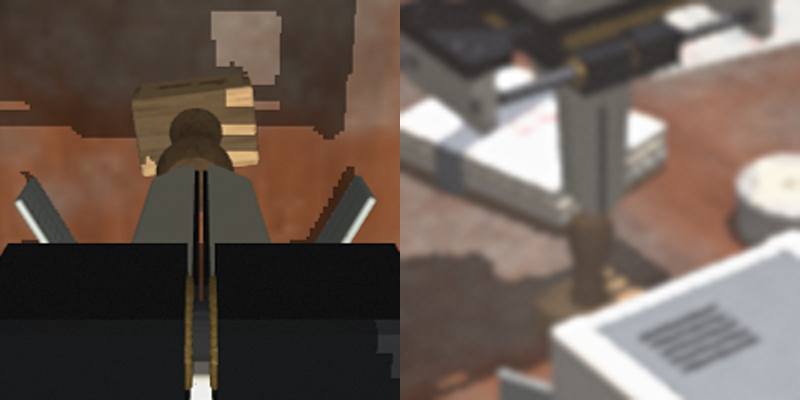

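```bash
python3 - <<'E'
from h import *
s=arm.state(); T=np.array(arm.get_calibration('wrist')['T_tool_cam'],float); K=np.array(arm.get_calibration('wrist')['mtx'])
R=Ro.from_euler('xyz',s['tool_rot']).as_matrix(); d=np.load('pics/w1.npy')
def w(u,v):
    z=d[v,u]; p=np.array([(u-K[0,2])/K[0,0]*z,(v-K[1,2])/K[1,1]*z,z]); return (R@(T[:3,:3]@p+T[:3,3])+s['position']).round(1),z
for v in range(225,345,6): print(v,*w(317,v),*w(300,v))
print(s['position'],s['contact_force'],s['finger_gap'])
E
```

```text
225 [ 5.109e+02  7.100e+00 -4.000e-01] 250.96095 [4.986e+02 7.300e+00 4.000e-01] 250.17136
231 [511.1   6.4  13.3] 238.13683 [499.1   5.2   9.1] 242.50867
237 [511.2   4.6  21.7] 230.5895 [499.7   4.1  20.1] 232.32272
243 [5.112e+02 4.000e-01 2.190e+01] 231.63272 [499.7   0.5  22.1] 231.43373
249 [511.2  -1.9  27.7] 226.79044 [499.7  -3.7  22.3] 232.43169
255 [511.3  -3.6  34.5] 220.73413 [499.5  -8.5  21. ] 235.0785
261 [5.115e+02 3.000e-01 5.580e+01] 199.29648 [499.5 -12.5  21.9] 235.39098
267 [5.116e+02 4.000e-01 6.530e+01] 190.12584 [499.4 -16.9  21.8] 236.8023
273 [511.6  -1.7  69.1] 187.15239 [502.1  -3.5  64.7] 191.8325
279 [511.6  -4.   71.9] 185.16237 [502.2  -5.8  67.8] 189.61607
285 [511.7  -3.7  80.1] 177.1828 [503.1  -2.8  82.1] 175.0108
291 [511.8  -3.9  86.8] 170.87386 [503.6  -2.3  90.1] 167.21112
297 [511.8  -3.8  93.6] 164.30481 [504.   -1.9  97.4] 160.16885
303 [511.9  -3.6 100.1] 158.04932 [504.3  -2.1 102.9] 154.99481
309 [512.   -3.9 105.2] 153.25688 [504.6  -2.3 108.1] 150.04852
315 [512.   -3.6 110.9] 147.73389 [504.8  -2.8 112.4] 146.04523
321 [512.1  -4.1 115. ] 143.92871 [505.2  -2.4 117.9] 140.66966
327 [512.1  -3.1 121.3] 137.6213 [508.4  24.5 166.7] 86.128235
333 [512.2  -3.7 124.7] 134.61223 [508.5  24.2 168.9] 84.15431
339 [512.2  -3.5 129.1] 130.26225 [508.7  25.  172.7] 80.26865
[513.73408004 -12.69620445  38.64469388] [-0.96480979  0.66263014 -0.81862764] 0.41208909801598187
```

```bash
python3 - <<'E'
from h import *
d=np.load('pics/s1.npy')
for v in range(232,278,3): print(v,*[world('scene',d,u,v).round(0) for u in (303,307,311)])
E
```

```text
232 [496. -20. 130.] [504. -23. 129.] [514. -22. 125.]
235 [495. -22. 125.] [502. -25. 124.] [513. -23. 119.]
238 [496. -19. 116.] [505. -22. 115.] [516. -19. 109.]
241 [496. -19. 109.] [504. -22. 108.] [514. -21. 104.]
244 [495. -21. 104.] [501. -26. 104.] [517. -19.  95.]
247 [498. -17.  93.] [505. -21.  93.] [515. -21.  90.]
250 [499. -15.  85.] [503. -24.  88.] [513. -24.  84.]
253 [507.  -3.  69.] [509. -15.  75.] [518. -17.  72.]
256 [501. -13.  69.] [504. -23.  73.] [514. -23.  69.]
259 [498. -17.  65.] [504. -22.  65.] [512. -24.  63.]
262 [498. -17.  58.] [504. -22.  58.] [513. -24.  56.]
265 [540.  45.   2.] [502. -25.  53.] [514. -22.  47.]
268 [535.  38.  -1.] [506. -19.  41.] [517. -19.  37.]
271 [503. -10.  30.] [505. -20.  35.] [514. -22.  32.]
274 [499. -15.  27.] [504. -22.  28.] [515. -21.  24.]
277 [497. -17.  21.] [504. -21.  21.] [511. -27.  21.]
```

Both cameras show the fingertips ending at about z 76, right above the knob, although the reported TCP is z 38.6. That means the fingers really end about 38 mm short of the stated TCP. I'll check with a gentle probe downward.

>>> servo_tool:
  motion: [0,0,0,0,0,0.002,1,0,0,0,0,0,0.004,1,0,0,0,0,0,0.006,1,0,0,0,0,0,0.006,1]

```text
clock: 3.83
position: [513.8, -12.7, 35.6]
tool_rot: [3.142, -0.0, 1.571]
contact_force: [0.4, 0.2, 2.8]
finger_gap: 0.6
grip_force: 1.6
```

>>> servo_tool:
  motion: [0,0,0,0,0,0.002,1,0,0,0,0,0,0.003,1,0,0,0,0,0,0.003,1]

```text
clock: 4.08
position: [513.9, -12.7, 35.2]
tool_rot: [3.141, -0.001, 1.571]
contact_force: [-3.7, 0.3, 18.3]
finger_gap: 0.3
grip_force: 8.6
```

>>> servo_tool:
  motion: [0,0,0,0,0,-0.02,-1,0,0,0,0,0,-0.02,-1,0,0,0,0,0,-0.02,-1,0,0,0,0,0,-0.02,-1,0,0,0,0,0,-0.02,-1,0,0,0,0,0,-0.02,-1,0,0,0,0,0,-0.02,-1,0,0,0,0,0,-0.02,-1,0,0,0,0,0,-0.02,-1]

```text
clock: 4.83
position: [513.7, -12.7, 44.0]
tool_rot: [-3.141, 0.0, 1.571]
contact_force: [-0.1, -0.5, -0.2]
finger_gap: 56.1
grip_force: 0.0
```

```bash
python3 - <<'E'
from h import *
rel((513,-12.6,1,90))
E
```

```text
t 4.83 p [513.7 -12.7  44. ] rot [-179.99    0.     90.04] F [-0.1 -0.5 -0.2] M [-0.12  0.08  0.03] gap 56.1 grip 0.0
(513, -12.6, 1, 90) [-0.0001, 0.0, 0.0002] [0.0002, -0.0014, 0.0861]
```

Gap 56 mm already clears the knob, so I'll descend and close.

>>> servo_tool:
  motion: [0,0,0,0,0,0.04,-0.4,0,0,0,0,0,0.07,-0.4,0,0,0,0,0,0.086,0,0,0,0,0,0,0.086,1,0,0,0,0,0,0.086,1,0,0,0,0,0,0.086,1,0,0,0,0,0,0.086,1,0,0,0,0,0,0.086,1,0,0,0,0,0,0.086,1,0,0,0,0,0,0.086,1]

```text
clock: 5.67
position: [513.9, -12.7, 1.6]
tool_rot: [3.141, -0.0, 1.571]
contact_force: [-0.7, 0.1, 3.8]
finger_gap: 24.0
grip_force: 30.0
```

>>> servo_tool:
  motion: [0,0,0,0,0,-0.05,1,0,0,0,0.05,-0.02,-0.09,1,0,0,0,0.12,-0.05,-0.09,1,0,0,0,0.19,-0.09,-0.09,1,0,0,0,0.26,-0.12,-0.09,1,0,0,0,0.33,-0.155,-0.09,1,0,0,0,0.39,-0.18,-0.09,1,0,0,0,0.425,-0.2,-0.09,1,0,0,0,0.425,-0.2,-0.09,1,0,0,0,0.425,-0.2,-0.06,1]

```text
clock: 6.5
position: [414.0, 201.7, 32.6]
tool_rot: [3.139, -0.002, 1.575]
contact_force: [0.7, -0.2, -1.3]
finger_gap: 24.2
grip_force: 30.0
```

```bash
python3 - <<'E'
from h import *
rel((414,200,1.6,90))
E
```

```text
t 6.5 p [414.  201.7  32.6] rot [ 1.7985e+02 -1.0000e-01  9.0240e+01] F [ 0.7 -0.2 -1.3] M [-0.1  -0.02 -0.02] gap 24.2 grip 30.000022028470994
(414, 200, 1.6, 90) [0.0008, -0.0006, 0.0014] [-0.0035, -0.0001, 0.0619]
```

>>> servo_tool:
  motion: [0,0,0,0,0,0.03,1,0,0,0,0,0,0.05,1,0,0,0,0,0,0.058,1,0,0,0,0,0,0.06,1,0,0,0,0,0,0.06,1,0,0,0,0,0,0.06,-1,0,0,0,0,0,0.06,-1,0,0,0,0,0,0.06,-1,0,0,0,0,0,0.06,-1,0,0,0,0,0,0.06,-1]

```text
clock: 7.33
position: [413.8, 199.8, 1.3]
tool_rot: [3.141, -0.0, 1.571]
contact_force: [0.4, -0.5, 0.9]
finger_gap: 53.1
grip_force: 0.0
```

```bash
python3 - <<'E'
from h import *
rel((414,200,80,90),(650,166,80,16.7),(650,166,-30,16.7))
E
```

```text
t 7.33 p [413.8 199.8   1.3] rot [ 1.7997e+02 -1.0000e-02  9.0030e+01] F [ 0.4 -0.5  0.9] M [-0.1   0.09 -0.03] gap 53.1 grip 0.0
(414, 200, 80, 90) [0.0001, -0.0, 0.0002] [0.0004, 0.0004, -0.1574]
(650, 166, 80, 16.7) [0.0001, -0.0001, 0.4074] [-0.0678, 0.4723, -0.1572]
(650, 166, -30, 16.7) [0.0001, -0.0001, 0.4074] [-0.0679, 0.4723, 0.0628]
```

>>> servo_tool:
  motion: [0,0,0,0,0,-0.07,-0.5,0,0,0,0,0,-0.15,-0.5,0,0,0.406,-0.068,0.47,-0.157,-0.5,0,0,0.406,-0.068,0.47,-0.157,-0.5,0,0,0.406,-0.068,0.47,-0.157,-0.5,0,0,0.406,-0.068,0.47,-0.157,-0.5,0,0,0.406,-0.068,0.47,-0.157,-0.5,0,0,0.406,-0.068,0.47,-0.157,-0.5,0,0,0.406,-0.068,0.47,-0.157,-0.5,0,0,0.406,-0.068,0.47,-0.157,-0.5]

```text
clock: 8.17
position: [650.4, 164.9, 79.3]
tool_rot: [3.14, -0.0, 0.564]
contact_force: [-1.1, 0.0, -0.8]
finger_gap: 69.5
grip_force: 0.0
```

```bash
python3 - <<'E'
from h import *
rel((648,165,60,16.7),(648,165,-30,16.7))
d=np.load('pics/top0.npy')
for v in (195,200,204,208,212,216): print(v,*[world('top',d,u,v).round(0).tolist() for u in (180,200,220,235,250)])
grab('scene','s2'); ds=np.load('pics/s2.npy')
im=cv2.imread('pics/s2.png')[120:330,150:430]; cv2.imwrite('pics/s2c.png',cv2.resize(im,(800,600)))
E
```

```text
t 8.17 p [650.4 164.9  79.3] rot [ 1.7992e+02 -2.0000e-02  3.2330e+01] F [-1.1  0.  -0.8] M [-0.    0.23 -0.04] gap 69.5 grip 0.0
(648, 165, 60, 16.7) [0.0004, -0.0002, 0.0868] [-0.0039, -0.0027, 0.0387]
(648, 165, -30, 16.7) [0.0004, -0.0002, 0.0868] [-0.004, -0.003, 0.2187]
195 [691.0, 271.0, 5.0] [689.0, 227.0, 7.0] [689.0, 184.0, 1.0] [689.0, 151.0, -0.0] [689.0, 118.0, -4.0]
200 [680.0, 271.0, 5.0] [679.0, 228.0, 4.0] [679.0, 185.0, -1.0] [678.0, 152.0, -1.0] [677.0, 118.0, 2.0]
204 [671.0, 272.0, 1.0] [670.0, 228.0, 2.0] [669.0, 184.0, 3.0] [669.0, 151.0, 0.0] [667.0, 118.0, 4.0]
208 [663.0, 273.0, -3.0] [662.0, 229.0, 1.0] [661.0, 185.0, 0.0] [660.0, 152.0, -2.0] [659.0, 118.0, 3.0]
212 [654.0, 273.0, -1.0] [653.0, 229.0, 0.0] [652.0, 185.0, 1.0] [651.0, 152.0, -0.0] [650.0, 119.0, -3.0]
216 [645.0, 273.0, -1.0] [644.0, 229.0, 0.0] [643.0, 185.0, 0.0] [643.0, 152.0, -4.0] [637.0, 116.0, 34.0]
```

View pics/s2c.png

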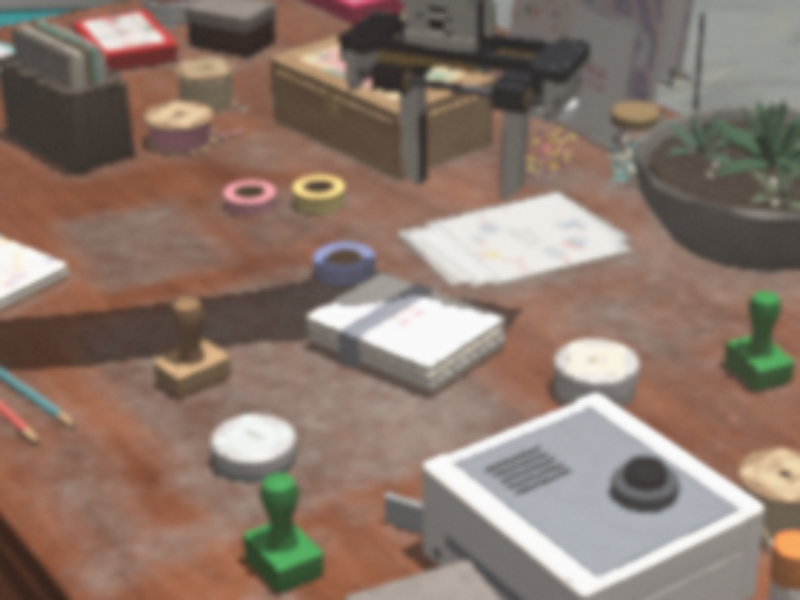

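The stamp stands free at crop (190,360), and the pack at (410,330) hasn't moved. Next I'll lower the fingers beside the pack's +x face.

>>> servo_tool:
  motion: [0,0,0.043,-0.004,-0.003,0,-0.5,0,0,0.087,-0.004,-0.003,0,-0.5,0,0,0.087,-0.004,-0.003,0.04,-0.5,0,0,0.087,-0.004,-0.003,0.1,-0.5,0,0,0.087,-0.004,-0.003,0.15,-0.5,0,0,0.087,-0.004,-0.003,0.19,-0.5,0,0,0.087,-0.004,-0.003,0.21,-0.5,0,0,0.087,-0.004,-0.003,0.217,-0.5,0,0,0.087,-0.004,-0.003,0.217,-0.5,0,0,0.087,-0.004,-0.003,0.217,-0.5]

```text
clock: 9.05
position: [646.8, 166.0, -27.9]
tool_rot: [3.141, -0.001, 0.299]
contact_force: [1.1, 0.2, -1.2]
finger_gap: 69.7
grip_force: 0.0
```

```bash
python3 - <<'E'
from h import *
# pack centre now c0, heading 16.7 off; tool offset from pack centre along face normal = 49.5+h, h~10
h=9.;
T=[]
for k in range(0,9):
    f=k/8; a=np.radians(16.7*(1-f)); x=580+(514-580)*f
    T.append((round(x+(49.5+h)*np.cos(a),1),round(144.4+(49.5+h)*np.sin(a),1),-30,round(16.7*(1-f),2)))
rel(*T)
E
```

```text
t 9.05 p [646.8 166.  -27.9] rot [ 1.7999e+02 -6.0000e-02  1.7110e+01] F [ 1.1  0.2 -1.2] M [-0.02  0.17 -0.01] gap 69.7 grip 0.0
(np.float64(636.0), np.float64(161.2), -30, 16.7) [0.0001, -0.0004, 0.0023] [-0.0234, 0.0028, 0.0042]
(np.float64(628.4), np.float64(159.2), -30, 14.61) [0.0, -0.0004, 0.0139] [-0.0391, 0.0021, 0.0042]
(np.float64(620.6), np.float64(157.1), -30, 12.52) [0.0, -0.0004, 0.0255] [-0.0552, 0.0015, 0.0042]
(np.float64(612.8), np.float64(155.0), -30, 10.44) [0.0, -0.0004, 0.0371] [-0.0714, 0.001, 0.0042]
(np.float64(604.9), np.float64(152.9), -30, 8.35) [0.0, -0.0004, 0.0487] [-0.0877, 0.0003, 0.0041]
(np.float64(596.9), np.float64(150.8), -30, 6.26) [0.0, -0.0004, 0.0603] [-0.1042, -0.0004, 0.0041]
(np.float64(588.8), np.float64(148.7), -30, 4.17) [0.0, -0.0004, 0.0719] [-0.121, -0.0011, 0.0041]
(np.float64(580.7), np.float64(146.5), -30, 2.09) [0.0, -0.0004, 0.0835] [-0.1377, -0.0017, 0.0041]
(np.float64(572.5), np.float64(144.4), -30, 0.0) [0.0, -0.0004, 0.0951] [-0.1546, -0.0025, 0.0041]
```

>>> servo_tool:
  motion: [0,0,0.002,-0.012,0.002,0,-0.5,0,0,0.002,-0.023,0.002,0,-0.5,0,0,0.008,-0.031,0.002,0,-0.5,0,0,0.014,-0.039,0.002,0,-0.5,0,0,0.02,-0.047,0.002,0,-0.5,0,0,0.025,-0.055,0.0015,0,-0.5,0,0,0.031,-0.063,0.001,0,-0.5,0,0,0.037,-0.071,0.001,0,-0.5,0,0,0.043,-0.079,0.0005,0,-0.5,0,0,0.049,-0.088,0,0,-0.5]

```text
clock: 9.88
position: [604.0, 153.1, -28.8]
tool_rot: [3.141, -0.0, 0.142]
contact_force: [4.0, 0.3, 2.4]
finger_gap: 69.2
grip_force: 1.9
```

```bash
python3 - <<'E'
from h import *
rel((572.5,144.4,-28,0))
im,d=arm.grab_frame('top'); v,u=np.mgrid[180:345,150:350]; P=world('top',d,u.ravel(),v.ravel())
q=P[(P[:,2]>24)&(P[:,2]<35)&(P[:,0]>440)&(P[:,0]<630)&(P[:,1]>60)&(P[:,1]<230)]; r=cv2.minAreaRect(q[:,:2].astype(np.float32)); print(r)
E
```

```text
t 9.88 p [604.  153.1 -28.8] rot [ 1.7999e+02 -2.0000e-02  8.1500e+00] F [4.  0.3 2.4] M [-0.05 -0.69  0.09] gap 69.2 grip 1.8851393647491932
(572.5, 144.4, -28, 0) [0.0, -0.0001, 0.0453] [-0.0647, 0.0082, -0.0016]
((528.798095703125, 146.65719604492188), (105.61540985107422, 163.31317138671875), 32.19352722167969)
```

>>> servo_tool:
  motion: [0,0,0.006,-0.008,0.001,0,-0.5,0,0,0.011,-0.016,0.002,0,-0.5,0,0,0.017,-0.024,0.003,0,-0.5,0,0,0.023,-0.032,0.004,0,-0.5,0,0,0.028,-0.04,0.005,0,-0.5,0,0,0.034,-0.049,0.006,0,-0.5,0,0,0.039,-0.057,0.007,0,-0.5,0,0,0.045,-0.065,0.008,0,-0.5,0,0,0.045,-0.065,0.008,0,-0.5]

```text
clock: 10.68
position: [570.9, 144.3, -29.0]
tool_rot: [-3.142, 0.002, 0.001]
contact_force: [-0.2, -0.4, -0.1]
finger_gap: 70.1
grip_force: 0.0
```

```bash
python3 - <<'E'
from h import *
rel((600,144,-28,0),(600,144,50,0),(514,238,40,90))
E
```

```text
t 10.68 p [570.9 144.3 -29. ] rot [-1.8e+02  1.0e-01  5.0e-02] F [-0.2 -0.4 -0.1] M [-0.03  0.21  0.01] gap 70.1 grip 0.0
(600, 144, -28, 0) [-0.0, 0.0006, 0.0003] [0.0581, 0.0007, -0.0021]
(600, 144, 50, 0) [-0.0, 0.0006, 0.0003] [0.0578, 0.0006, -0.1581]
(514, 238, 40, 90) [-0.0005, 0.0004, -0.4997] [-0.114, -0.1875, -0.1378]
```

>>> servo_tool:
  motion: [0,0,0,0.04,0,0,-0.5,0,0,0,0.06,0,-0.04,-0.5,0,0,0,0.06,0,-0.12,-0.5,0,0,-0.5,0,-0.04,-0.16,-0.5,0,0,-0.5,-0.05,-0.11,-0.16,-0.5,0,0,-0.5,-0.114,-0.18,-0.16,-0.5,0,0,-0.5,-0.114,-0.29,-0.16,-0.5,0,0,-0.5,-0.114,-0.29,-0.16,-0.5,0,0,-0.5,-0.114,-0.29,-0.16,-0.5,0,0,-0.5,-0.114,-0.29,-0.16,-0.5]

```text
clock: 11.52
position: [513.3, 291.4, 50.7]
tool_rot: [-3.14, 0.001, 0.888]
contact_force: [0.2, -0.1, 0.0]
finger_gap: 69.6
grip_force: 0.0
```

```bash
cat >> h.py <<'E'
def pack(y0,y1):
    im,d=grab('top','tp'); v,u=np.mgrid[180:345,150:350]; P=world('top',d,u.ravel(),v.ravel())
    q=P[(P[:,2]>22)&(P[:,2]<37)&(P[:,0]>445)&(P[:,0]<620)&(P[:,1]>y0)&(P[:,1]<y1)]; print('pack',cv2.minAreaRect(q[:,:2].astype(np.float32)),len(q))
E
python3 - <<'E'
from h import *
rel((514,236,50,90))
pack(50,225)
E
```

```text
t 11.52 p [513.3 291.4  50.7] rot [-1.7993e+02  7.0000e-02  5.0890e+01] F [ 0.2 -0.1  0. ] M [-0.1   0.08  0.02] gap 69.6 grip 0.0
(514, 236, 50, 90) [-0.0005, 0.0003, -0.2173] [-0.085, 0.071, 0.0014]
pack ((514.4838256835938, 143.76815795898438), (129.0638885498047, 98.47187805175781), 89.8228988647461) 2740
```

>>> servo_tool:
  motion: [0,0,-0.217,-0.096,0.08,0,-0.3,0,0,-0.217,-0.096,0.08,0,-0.3,0,0,-0.217,-0.096,0.08,0,-0.3,0,0,-0.217,-0.096,0.08,0,-0.3,0,0,-0.217,-0.096,0.08,0,-0.3,0,0,-0.217,-0.096,0.08,0.01,-0.3,0,0,-0.217,-0.096,0.08,0.05,-0.3,0,0,-0.217,-0.096,0.08,0.1,-0.3,0,0,-0.217,-0.096,0.08,0.14,-0.3,0,0,-0.217,-0.096,0.08,0.158,-0.3]

```text
clock: 12.4
position: [513.5, 225.8, -30.1]
tool_rot: [-3.138, 0.002, 1.556]
contact_force: [0.3, 1.0, -0.6]
finger_gap: 60.7
grip_force: 0.0
```

```bash
python3 - <<'E'
from h import *
rel((514.5,217,-29,90),(514.2,112,-29,90))
E
```

```text
t 12.4 p [513.5 225.8 -30.1] rot [-1.7979e+02  1.0000e-01  8.9170e+01] F [ 0.3  1.  -0.6] M [-0.06  0.1   0.03] gap 60.7 grip 0.0
(514.5, 217, -29, 90) [-0.0012, 0.0006, -0.0046] [-0.0175, 0.0023, -0.0022]
(514.2, 112, -29, 90) [-0.0012, 0.0006, -0.0046] [-0.2275, 0.0047, -0.0018]
```

>>> servo_tool:
  motion: [0,0,-0.004,-0.009,0.002,-0.002,-0.3,0,0,-0.004,-0.016,0.002,-0.002,-0.3,0,0,-0.004,-0.026,0.002,-0.002,-0.3,0,0,-0.004,-0.038,0.002,-0.002,-0.3,0,0,-0.004,-0.05,0.002,-0.002,-0.3,0,0,-0.004,-0.062,0.002,-0.002,-0.3,0,0,-0.004,-0.074,0.002,-0.002,-0.3,0,0,-0.004,-0.086,0.002,-0.002,-0.3,0,0,-0.004,-0.098,0.002,-0.002,-0.3,0,0,-0.004,-0.11,0.002,-0.002,-0.3]

```text
clock: 13.23
position: [515.7, 171.4, -26.7]
tool_rot: [3.141, -0.0, 1.572]
contact_force: [0.1, 3.7, 2.9]
finger_gap: 60.3
grip_force: 2.0
```

>>> servo_tool:
  motion: [0,0,0,-0.012,0,0,-0.3,0,0,0,-0.024,0,0,-0.3,0,0,0,-0.036,0,0,-0.3,0,0,0,-0.048,0,0,-0.3,0,0,0,-0.06,0,0,-0.3,0,0,0,-0.072,0,0,-0.3,0,0,0,-0.084,0,0,-0.3,0,0,0,-0.096,0,0,-0.3,0,0,0,-0.108,0,0,-0.3,0,0,0,-0.12,0,0,-0.3]

```text
clock: 14.07
position: [515.5, 111.2, -26.9]
tool_rot: [-3.141, 0.0, 1.572]
contact_force: [0.9, 4.7, 1.9]
finger_gap: 60.4
grip_force: 1.8
```

```bash
python3 - <<'E'
from h import *
rel((514.2,52,-29,90))
pack(-50,90)
E
```

```text
t 14.07 p [515.5 111.2 -26.9] rot [-1.7999e+02  1.0000e-02  9.0070e+01] F [0.9 4.7 1.9] M [0.76 0.03 0.  ] gap 60.4 grip 1.7769664339721203
(514.2, 52, -29, 90) [-0.0001, 0.0, 0.0004] [-0.1184, -0.0028, 0.0042]
pack ((526.64599609375, 15.520774841308594), (121.66954803466797, 130.59970092773438), 1.1473894119262695) 2190
```

```bash
python3 - <<'E'
from h import *
d=np.load('pics/tp.npy'); v,u=np.mgrid[180:345,150:360]; P=world('top',d,u.ravel(),v.ravel())
q=P[(P[:,2]>22)&(P[:,2]<37)&(P[:,0]>445)&(P[:,0]<585)]
for y in range(-55,110,12):
    s=q[abs(q[:,1]-y)<3]; print(y,len(s),s[:,0].min().round(0) if len(s) else '',s[:,0].max().round(0) if len(s) else '')
E
```

```text
-55 8 447.0 584.0
-43 0  
-31 0  
-19 132 467.0 563.0
-7 127 467.0 561.0
5 121 467.0 561.0
17 128 468.0 562.0
29 125 468.0 562.0
41 129 466.0 562.0
53 129 467.0 563.0
65 128 465.0 563.0
77 47 467.0 561.0
89 0  
101 0
```

>>> servo_tool:
  motion: [0,0,0,-0.01,0,0,-0.3,0,0,0,-0.02,0,0,-0.3,0,0,0,-0.03,0,0,-0.3,0,0,0,-0.04,0,0,-0.3,0,0,0,-0.05,0,0,-0.3,0,0,0,-0.06,0,0,-0.3,0,0,0,-0.07,0,0,-0.3,0,0,0,-0.08,0,0,-0.3,0,0,0,-0.09,0,0,-0.3,0,0,0,-0.1,0,0,-0.3]

```text
clock: 14.95
position: [515.6, 61.2, -26.9]
tool_rot: [-3.141, 0.0, 1.572]
contact_force: [-0.3, 1.1, -1.3]
finger_gap: 60.6
grip_force: 0.9
```

>>> servo_tool:
  motion: [0,0,0,-0.008,0,0,-0.3,0,0,0,-0.016,0,0,-0.3,0,0,0,-0.024,0,0,-0.3,0,0,0,-0.032,0,0,-0.3,0,0,0,-0.04,0,0,-0.3,0,0,0,-0.048,0,0,-0.3,0,0,0,-0.056,0,0,-0.3,0,0,0,-0.064,0,0,-0.3,0,0,0,-0.072,0,0,-0.3,0,0,0,-0.08,0,0,-0.3]

```text
clock: 15.78
position: [515.8, 21.5, -26.8]
tool_rot: [-3.142, -0.0, 1.572]
contact_force: [-0.1, 2.3, -1.2]
finger_gap: 60.4
grip_force: 0.9
```

>>> servo_tool:
  motion: [0,0,0,-0.004,0,0,-0.3,0,0,0,-0.008,0,0,-0.3,0,0,0,-0.012,0,0,-0.3,0,0,0,-0.016,0,0,-0.3,0,0,0,-0.019,0,0,-0.3,0,0,0,-0.022,0,0,-0.3,0,0,0,-0.025,0,0,-0.3,0,0,0,-0.028,0,0,-0.3]

```text
clock: 16.45
position: [515.9, 7.9, -26.8]
tool_rot: [3.141, -0.0, 1.572]
contact_force: [-0.0, 2.6, 0.0]
finger_gap: 60.4
grip_force: 1.2
```

>>> servo_tool:
  motion: [0,0,0,-0.003,0,0,-0.3,0,0,0,-0.006,0,0,-0.3,0,0,0,-0.009,0,0,-0.3]

```text
clock: 16.7
position: [515.8, 3.3, -26.8]
tool_rot: [3.142, -0.0, 1.572]
contact_force: [-0.5, 2.4, 0.6]
finger_gap: 60.6
grip_force: 1.3
```

>>> servo_tool:
  motion: [0,0,0,-0.003,0,0,-0.3,0,0,0,-0.006,0,0,-0.3,0,0,0,-0.009,0,0,-0.3]

```text
clock: 16.95
position: [515.8, -1.3, -26.8]
tool_rot: [3.142, 0.0, 1.572]
contact_force: [0.2, 2.8, 0.2]
finger_gap: 60.4
grip_force: 1.4
```

>>> servo_tool:
  motion: [0,0,0,-0.003,0,0,-0.3,0,0,0,-0.006,0,0,-0.3,0,0,0,-0.009,0,0,-0.3]

```text
clock: 17.2
position: [515.9, -5.7, -26.8]
tool_rot: [3.141, -0.0, 1.572]
contact_force: [-0.1, 2.9, 1.1]
finger_gap: 60.5
grip_force: 1.5
```

>>> servo_tool:
  motion: [0,0,0,-0.002,0,0,-0.3,0,0,0,-0.004,0,0,-0.3,0,0,0,-0.006,0,0,-0.3]

```text
clock: 17.45
position: [515.9, -8.7, -26.8]
tool_rot: [3.141, -0.0, 1.572]
contact_force: [-0.6, 4.3, 1.4]
finger_gap: 60.2
grip_force: 1.5
```

>>> servo_tool:
  motion: [0,0,0,-0.002,0,0,-0.3,0,0,0,-0.004,0,0,-0.3,0,0,0,-0.006,0,0,-0.3]

```text
clock: 17.7
position: [515.9, -11.6, -26.8]
tool_rot: [3.142, -0.0, 1.572]
contact_force: [-0.2, 2.9, 1.4]
finger_gap: 60.6
grip_force: 1.6
```

>>> servo_tool:
  motion: [0,0,0,-0.002,0,0,-0.3,0,0,0,-0.004,0,0,-0.3,0,0,0,-0.006,0,0,-0.3]

```text
clock: 17.95
position: [515.9, -14.7, -26.8]
tool_rot: [3.141, -0.0, 1.572]
contact_force: [-0.5, 2.8, 1.3]
finger_gap: 60.8
grip_force: 1.7
```

>>> servo_tool:
  motion: [0,0,0,-0.002,0,0,-0.3,0,0,0,-0.004,0,0,-0.3,0,0,0,-0.006,0,0,-0.3]

```text
clock: 18.2
position: [515.8, -17.7, -26.8]
tool_rot: [3.142, -0.0, 1.572]
contact_force: [-0.4, 4.1, 1.7]
finger_gap: 60.5
grip_force: 1.7
```

>>> servo_tool:
  motion: [0,0,0,-0.002,0,0,-0.3,0,0,0,-0.004,0,0,-0.3]

```text
clock: 18.37
position: [515.8, -19.6, -26.8]
tool_rot: [-3.142, -0.0, 1.572]
contact_force: [-0.9, 4.1, 2.4]
finger_gap: 60.6
grip_force: 2.2
```

>>> servo_tool:
  motion: [0,0,0,-0.002,0,0,-0.3,0,0,0,-0.004,0,0,-0.3]

```text
clock: 18.53
position: [515.8, -21.4, -26.8]
tool_rot: [-3.142, -0.0, 1.573]
contact_force: [-1.1, 5.2, 1.7]
finger_gap: 60.7
grip_force: 2.7
```

Force is rising from about -18, so the spring is engaged.

>>> servo_tool:
  motion: [0,0,0,-0.001,0,0,-0.3,0,0,0,-0.002,0,0,-0.3,0,0,0,-0.003,0,0,-0.3]

```text
clock: 18.78
position: [515.7, -22.6, -26.8]
tool_rot: [-3.141, -0.001, 1.573]
contact_force: [-1.1, 6.0, 2.5]
finger_gap: 60.0
grip_force: 3.0
```

>>> servo_tool:
  motion: [0,0,0,-0.001,0,0,-0.3,0,0,0,-0.002,0,0,-0.3]

```text
clock: 18.95
position: [515.8, -23.5, -26.8]
tool_rot: [-3.141, -0.001, 1.573]
contact_force: [0.2, 6.8, 2.9]
finger_gap: 60.3
grip_force: 3.3
```

>>> servo_tool:
  motion: [0,0,0,-0.001,0,0,-0.3,0,0,0,-0.002,0,0,-0.3]

```text
clock: 19.12
position: [515.7, -24.1, -26.8]
tool_rot: [-3.141, -0.001, 1.573]
contact_force: [-0.8, 9.4, 3.7]
finger_gap: 60.2
grip_force: 4.6
```

>>> servo_tool:
  motion: [0,0,0,-0.001,0,0,-0.3,0,0,0,-0.001,0,0,-0.3,0,0,0,-0.001,0,0,-0.3]

```text
clock: 19.37
position: [515.6, -24.1, -26.8]
tool_rot: [-3.141, -0.001, 1.574]
contact_force: [-1.0, 9.7, 2.7]
finger_gap: 60.4
grip_force: 4.6
```

```bash
python3 - <<'E'
from h import *
rel((515.7,10,-27,90))
E
```

```text
t 19.37 p [515.6 -24.1 -26.8] rot [-1.7997e+02 -8.0000e-02  9.0170e+01] F [-1.   9.7  2.7] M [1.94 0.08 0.03] gap 60.4 grip 4.554889351129532
(515.7, 10, -27, 90) [-0.0002, -0.0005, 0.001] [0.0682, 0.0003, 0.0004]
```

>>> servo_tool:
  motion: [0,0,0,-0.002,0,0,-0.3,0,0,0,-0.002,0,0,-0.3,0,0,0,-0.002,0,0,-0.3]

```text
clock: 19.62
position: [515.5, -24.2, -26.8]
tool_rot: [-3.141, -0.002, 1.575]
contact_force: [-1.8, 12.7, 4.3]
finger_gap: 60.7
grip_force: 6.1
```

>>> servo_tool:
  motion: [0,0,0,0.004,0,0,-0.3,0,0,0,0.01,0,0,-0.3,0,0,0,0.03,0,0,-0.3,0,0,0,0.06,0,-0.01,0.5,0,0,0,0.07,0,-0.08,1,0,0,0,0.07,0,-0.16,1,0,0,0,0.07,0,-0.24,1,0,0,0,0.07,0,-0.3,1,0,0,0,0.07,0,-0.3,1,0,0,0,0.07,0,-0.3,1]

```text
clock: 20.45
position: [516.9, 8.8, 124.8]
tool_rot: [3.138, -0.0, 1.572]
contact_force: [-0.6, -0.7, -0.4]
finger_gap: 18.6
grip_force: 0.0
```

```bash
python3 - <<'E'
from h import *
rel((534.5,-200,115,90))
d=np.load('pics/top0.npy'); im,d1=grab('top','top3'); v,u=np.mgrid[235:290,340:440]
P=world('top',d,u.ravel(),v.ravel())
for a,b in ((80,92),(92,97),(97,110)):
    q=P[(P[:,2]>a)&(P[:,2]<b)&(P[:,1]>-240)]; print(len(q),q.mean(0).round(1),np.median(q[:,2]),q.min(0).round(0),q.max(0).round(0))
v,u=np.mgrid[200:330,255:345]; P=world('top',d1,u.ravel(),v.ravel()); q=P[(P[:,2]>22)&(P[:,2]<37)&(abs(P[:,0]-514)<57)]
for y in range(-85,20,12):
    s=q[abs(q[:,1]-y)<3]; print(y,len(s),s[:,0].min().round(0) if len(s) else '',s[:,0].max().round(0) if len(s) else '')
print(q[:,1].max())
cv2.imwrite('pics/top3c.png',cv2.resize(im[190:340,190:440],None,fx=3.2,fy=3.2,interpolation=cv2.INTER_CUBIC))
E
```

```text
t 20.45 p [516.9   8.8 124.8] rot [ 1.7977e+02 -3.0000e-02  9.0070e+01] F [-0.6 -0.7 -0.4] M [-0.04  0.09  0.  ] gap 18.6 grip 0.0
(534.5, -200, 115, 90) [0.0013, -0.0002, 0.0004] [-0.4176, 0.0347, 0.0196]
309 [ 530.7 -187.6   85.4] 86.49840454688936 [ 475. -240.   80.] [578. -91.  91.]
54 [ 533.8 -199.8   95.6] 95.82364944786205 [ 522. -214.   92.] [ 550. -188.   97.]
93 [ 534.3 -200.3   98.9] 98.76191780388648 [ 522. -213.   97.] [ 546. -189.  103.]
-85 6 495.0 570.0
-73 16 465.0 478.0
-61 0  
-49 0  
-37 0  
-25 0  
-13 0  
-1 0  
11 0  
-68.37209520792162
```

View pics/top3c.png

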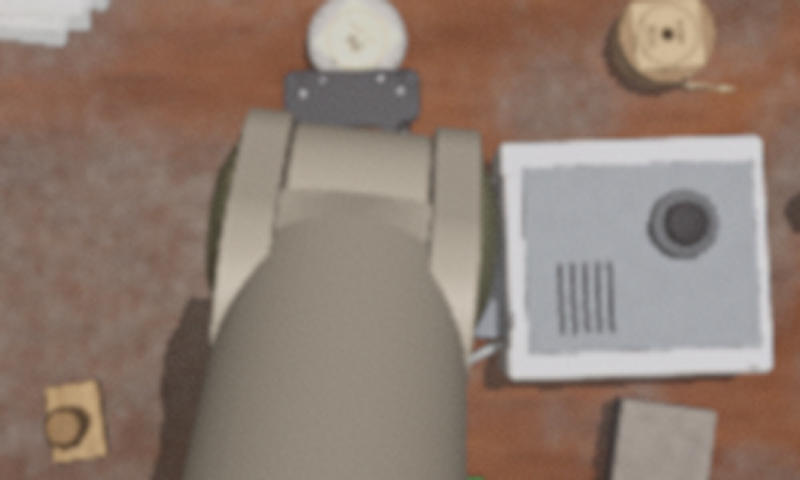

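The arm hides the pack in this view. The stamp stands at crop (72,425), and the button at (684,225) is centred near world (534,-200,98). Moving above it.

>>> servo_tool:
  motion: [0,0,0,-0.08,0.007,0,1,0,0,0,-0.16,0.014,0,1,0,0,0,-0.24,0.02,0,1,0,0,0,-0.32,0.027,0,1,0,0,0,-0.39,0.033,0,1,0,0,0,-0.418,0.035,0.02,1,0,0,0,-0.418,0.035,0.06,1,0,0,0,-0.418,0.035,0.09,1,0,0,0,-0.418,0.035,0.1,1,0,0,0,-0.418,0.035,0.1,1]

```text
clock: 21.33
position: [531.9, -200.2, 70.7]
tool_rot: [-3.137, -0.001, 1.572]
contact_force: [-0.1, -0.6, 0.2]
finger_gap: 0.5
grip_force: 0.0
```

```bash
python3 - <<'E'
from h import *
rel((534.3,-200,60,90))
im,d=grab('scene','s3'); cv2.imwrite('pics/s3c.png',cv2.resize(im[200:370,220:450],(800,591)))
E
```

```text
t 21.33 p [ 531.9 -200.2   70.7] rot [-1.7973e+02 -7.0000e-02  9.0050e+01] F [-0.1 -0.6  0.2] M [-0.1   0.07 -0.05] gap 0.5 grip 0.0
(534.3, -200, 60, 90) [-0.0015, -0.0004, 0.0003] [0.0003, 0.005, 0.0213]
```

View pics/s3c.png

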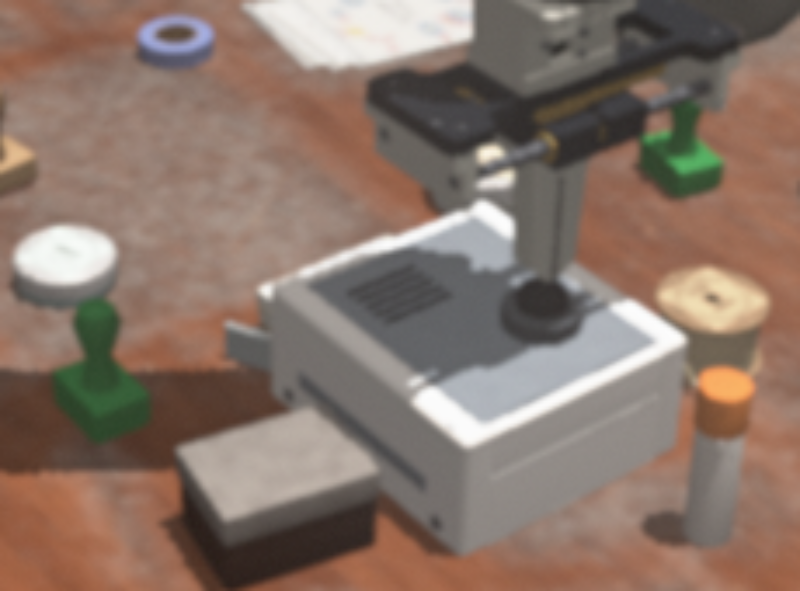

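Closed fingertips hang just above the button (crop 545,280). Pressing gently now.

>>> servo_tool:
  motion: [0,0,0,0,0.005,0.005,1,0,0,0,0,0.005,0.01,1,0,0,0,0,0.005,0.015,1,0,0,0,0,0.005,0.02,1,0,0,0,0,0.005,0.024,1,0,0,0,0,0.005,0.027,1,0,0,0,0,0.005,0.027,1]

```text
clock: 21.97
position: [536.1, -200.5, 59.6]
tool_rot: [3.142, -0.0, 1.572]
contact_force: [-0.3, 0.7, 1.1]
finger_gap: 0.6
grip_force: 0.7
```

>>> servo_tool:
  motion: [0,0,0,0,0,0.002,1,0,0,0,0,0,0.004,1,0,0,0,0,0,0.004,1]

```text
clock: 22.22
position: [536.1, -200.5, 57.6]
tool_rot: [3.142, -0.0, 1.572]
contact_force: [-0.9, 0.4, 2.4]
finger_gap: 0.8
grip_force: 1.3
```

>>> servo_tool:
  motion: [0,0,0,0,0,0.002,1,0,0,0,0,0,0.004,1,0,0,0,0,0,0.004,1]

```text
clock: 22.47
position: [536.1, -200.5, 55.6]
tool_rot: [3.141, -0.0, 1.572]
contact_force: [-0.4, 2.6, 4.6]
finger_gap: 0.6
grip_force: 1.9
```

>>> servo_tool:
  motion: [0,0,0,0,0,0.002,1,0,0,0,0,0,0.003,1,0,0,0,0,0,0.003,1]

```text
clock: 22.72
position: [536.1, -200.5, 54.1]
tool_rot: [3.142, -0.0, 1.572]
contact_force: [-0.2, 1.6, 3.8]
finger_gap: 0.6
grip_force: 2.3
```

>>> servo_tool:
  motion: [0,0,0,0,0,0.001,1,0,0,0,0,0,0.002,1,0,0,0,0,0,0.002,1]

```text
clock: 22.97
position: [536.2, -200.5, 53.7]
tool_rot: [3.141, -0.0, 1.572]
contact_force: [-1.3, 1.8, 10.6]
finger_gap: 0.5
grip_force: 5.2
```

The button bottomed out: motion stopped and the force jumped. I'll hold briefly, then release and lift.

>>> servo_tool:
  motion: [0,0,0,0,0,0.001,1,0,0,0,0,0,0.001,1,0,0,0,0,0,-0.01,1,0,0,0,0,0,-0.03,1,0,0,0,0,0,-0.08,1,0,0,0,0,0,-0.15,1,0,0,0,0,0,-0.2,1,0,0,0,0,0,-0.25,1,0,0,0,0,0,-0.25,1]

```text
clock: 23.72
position: [538.1, -202.0, 183.0]
tool_rot: [3.135, 0.002, 1.571]
contact_force: [0.6, -0.6, 0.1]
finger_gap: 0.5
grip_force: 0.0
```

```bash
python3 - <<'E'
from h import *
rel()
im,d=grab('top','top4'); v,u=np.mgrid[200:330,255:345]; P=world('top',d,u.ravel(),v.ravel()); q=P[(P[:,2]>22)&(P[:,2]<37)&(abs(P[:,0]-514)<57)&(P[:,1]<20)]
for y in range(-79,6,10):
    s=q[abs(q[:,1]-y)<3]; print(y,len(s),s[:,0].min().round(0) if len(s) else '',s[:,0].max().round(0) if len(s) else '')
for x in range(475,560,16):
    s=q[(abs(q[:,0]-x)<4)]; print(x,s[:,1].max().round(1) if len(s) else '')
E
```

```text
t 23.72 p [ 538.1 -202.   183. ] rot [1.7962e+02 1.2000e-01 9.0030e+01] F [ 0.6 -0.6  0.1] M [-0.12  0.03 -0.02] gap 0.5 grip 0.0
-79 134 459.0 570.0
-69 132 466.0 564.0
-59 124 466.0 562.0
-49 130 466.0 562.0
-39 128 466.0 562.0
-29 2 537.0 539.0
-19 0  
-9 0  
1 0  
475 -32.4
491 -32.7
507 -33.2
523 -33.6
539 -31.9
555 -32.3
```

```bash
python3 -c "
from h import *
print(arm.job_done())"
```

```text
the job is handed in; nothing more can be done
None
```

I moved the stamp aside and left it standing, seated the pack squarely against the fully pressed stop, pressed and released the start button, and handed the job in at about 24 s; the hand-in call didn't report a verdict.

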